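# Seasonings back into their colour-matched holders

### The arm

A 6-joint arm with a two-finger parallel gripper is mounted at the origin on a cart in front of the work surface, level with it; the furniture and walls round the work are solid. World frame = base frame: x ahead of the robot, y to its left, z up, the work surface at z = 0. Lengths are in m, angles in degrees, forces in N, time in s.
With the tool pointing down it reaches from about 0.35 to 0.875 m from the base axis. Payload 4.2 kg.
Tool frame: the origin (TCP) lies on the centre line of the jaws, within the pads' length; the fingertips stand 25 mm ahead of it and the grasp point (between the pads) lies 6 mm ahead of it (finger_overhang is the distance from the TCP to the fingertips, in m); z points along the fingers, y is the line along which they close (so a half turn about z gives the same grasp; the last joint's range is limited). The gripper opens to 87 mm and grips with 3 to 60 N. Pads are 19 mm wide; open, the fingers measure 117 mm over their backs; the gripper's body (75 mm by 190 mm) begins 51 mm behind the grasp point.
Start: joints at [-59.84, 22.042, 0.453, 0, -68.411, -14.817], TCP at [0.165, -0.603, 0.248] pointing down, gripper open.
Joint ranges: [-179.83, 179.83], [-69.29, 118.12], [-61.27, 80.66], [-181.25, 117.63], [-171.15, -9.14], [-177.46, 177.46]. Speed limits (degrees/s): [159.86, 159.86, 180, 180, 180, 180].

### API

Orientations are given as a 3x3 rotation matrix whose columns are the frame's x, y, z axes.
In Python, from station import sense, capture, finish_job, spot_in, tip_of, finger_overhang gives the robot as it stands. The module is installed in compiled form; this text tells all that it offers.
- The arm moves only by the tool servo_tool, never from a script. Its arguments are lists of equal length, an entry for each row: "slide": the shift along the tool's x, y, z in m, a list of three; "spin": the turn about the tool's z in degrees; "grip": the closure, from 0 (fully open) to 1 (shut). A call has exactly 5 rows; each row is the pose to reach, as a shift and turn from the pose commanded when the call began, along the tool's axes at that moment; what a row does not reach only later rows make up. A row lasts 1/12 s, in which the tool goes at most 41.7 mm and 7.16 degrees, less where a joint would pass 70% of its speed; a pose out of reach is approached as far as the arm can. A call with a gripper value outside its range is refused whole. The fingers move at their own pace and stop on an object; the grip force is fixed at half the most. Time passes only in rows, so rows that repeat a pose let the fingers close, or fill a call up. It gives the time, the measured TCP pose, the force, the opening and the grip force at its end, in the units of the state.
- sense(): the state, without advancing time (a new reading comes with each control period).
- capture(name): name is "scene" or "top" or "wrist"; returns a dict with "pixels" (400x640x3 uint8, blue, green, red), "depth" (400x640 float32, m along the optical axis (not along the pixel's ray), 0 where there is no reading), "fx", "fy", "cx", "cy" (pixels), "R" (3x3) and "t" (3): a world point X has camera coordinates R X + t; the wrist camera has in their place "hand_eye" (4x4, takes a point from camera to tool coordinates, whose origin is the TCP and whose axes are the flange's). Camera axes: x right, y down, z forward; pixel columns grow to the right and rows downward; lengths in m; the calibration is good to about 2 mm. The wrist camera is an equidistant fisheye: a pixel r from the principal point sees the ray r / f radians off the axis. A picture is of the moment at which its call begins: read the wrist's pose just before it.
- finish_job(): hands the job in; it is judged then, once.
Trained networks look in the newest picture that a camera, given by its name, has taken for a name from the list of things; names that differ only in an ending like _2 or _b are one class to them, and where a whole thing is asked for, a point or a joint stands for the part that bears it (a point fixed in the world has none). Each returns a list of dicts, best first, with "conf" (0 to 1); they miss things now and then, are a little off and sometimes report something else, mostly with a low value. They report only what shows in the picture. A call takes as long as a camera call. They do not tell look-alikes from the thing itself.
- spot_in(thing, camera): "point" ([x, y, z] in m, in world coordinates, good to about 4 mm: the middle of the surface that is visible of it).
- tip_of(thing, camera): "point" ([x, y, z] in m, in world coordinates, good to about 4 mm: a listed point, or the origin of a listed thing).
The state is a dict: "time_s": time; "joints": joint angles; "joint_velocities": joint speeds; "effort": joint torques, N m; "tcp_pos": TCP position; "ee_rot": TCP orientation; "wrist_force": force on the tool from outside, world axes, zero at the start; "moment": the same for the moment, N m; "gripper_width": opening from 0.0 (shut) to 1.0 (fully open); "gripper_force": force on a finger pad.
Only numpy, scipy, OpenCV 4.12 (cv2) and the standard library are available. Lean on these libraries where they do the work, as an engineer would, in place of code of your own. Each camera call takes 0.05 s, during which the arm holds its last target. There are 200 camera calls.

### The job

Put the four seasonings away: stand each of the three spice jars and the salt shaker in the wooden holder whose rim has the colour of its cap (yellow, black, red; grey for the shaker). Keep them upright, set them down rather than dropping them, let go of them, and leave the blue-capped pill bottle and the teal tin standing where they are.

Things in the scene. Friction and masses are not known exactly. Their poses are not given: they have to be found in the camera images.
- jar_yellow: Spice jar, clear with a dark label and a mustard-yellow cap, 42 mm across, 96 mm tall. Round and loose, about 0.11 kg, standing upright on the worktop; origin at the centre of its underside, z up.
- jar_black: Spice jar, clear with a green label and a black cap, 45 mm across, 105 mm tall. Round and loose, about 0.11 kg, standing upright on the worktop; origin at the centre of its underside, z up.
- jar_red: Spice jar, clear with a green label and a red cap, 46 mm across, 109 mm tall. Round and loose, about 0.11 kg, standing upright on the worktop; origin at the centre of its underside, z up.
- salt_shaker: Glass salt shaker with grey contents and a grey domed perforated top, 44 mm across, 90 mm tall; its straight body ends 66 mm up, above that it narrows to 34 mm. Round and loose, about 0.1 kg, standing upright on the worktop; origin at the centre of its underside, z up.
- pill_bottle: Bystander: white pill bottle with a ribbed blue cap, 45 mm across, 81 mm tall. Round and loose, about 0.11 kg, standing upright on the worktop; origin at the centre of its underside, z up. A wall cabinet hangs behind and above (door handle from x = 0.58 m, front at 0.62 m, underside 0.52 m up): a far swing of the arm there can strike it. A fixed green tub, 110 mm tall, stands from x = 0.57 m.
- teal_tin: Bystander: small teal tin with a metal lid, 58 mm across, 72 mm tall. Round and loose, about 0.18 kg, standing upright on the worktop; origin at the centre of its underside, z up. The seasonings and both bystanders stand mixed on the left of the worktop, 70 mm or more between centres.
- holder_yellow: Low round holder of light wood with a yellow rim, fixed to the worktop, open at the top: 75 mm across, 16 mm tall, recess 60 mm across, its floor 5 mm above the worktop. Origin at the centre of its underside, on the worktop; z up.
- holder_black: Low round holder of light wood with a black rim, fixed to the worktop, open at the top: 75 mm across, 16 mm tall, recess 60 mm across, its floor 5 mm above the worktop. Origin at the centre of its underside, on the worktop; z up.
- holder_red: Low round holder of light wood with a red rim, fixed to the worktop, open at the top: 75 mm across, 16 mm tall, recess 60 mm across, its floor 5 mm above the worktop. Origin at the centre of its underside, on the worktop; z up.
- holder_grey: Low round holder of light wood with a grey rim, fixed to the worktop, open at the top: 75 mm across, 16 mm tall, recess 60 mm across, its floor 5 mm above the worktop. Origin at the centre of its underside, on the worktop; z up. The holders stand on the right, 80 mm or more between centres; behind them, from x = 0.55 m, is a fixed dish rack 120 mm tall with taller pans in it.
There are look-alikes about, which are no part of the job. Leave any pink look-alike of the jar_black alone.

How it is judged:
By the outcome, as a careful person would: the job done as asked, in the order asked, and still so for the second after the job is handed in, with the robot touching nothing.
It also fails if it takes over 112 s, if anything falls off the work surface, if the arm or the gripper's body presses on something with over 40 N, if the wrist force passes 120 N, or if a joint passes its speed limit or range.

## Working session

There is one attempt and no reset: what is moved stays moved. The work goes in short steps, Python scripts to look and compute and a tool call to move; the robot and the scene stay as the last step left them, time stands still between calls to the robot, and variables do not carry over. Pictures are saved under pics/ and viewed, at most 14 in all, crops included, and the job is handed in when it is done.

Besides the shell and the picture viewer there is one more tool, called after "Call:" by a JSON object that holds its "name" and its "arguments". servo_tool: Moves the arm, as the interface text tells. Its arguments: {"type":"object","properties":{"slide":{"type":"array"},"spin":{"type":"array"},"grip":{"type":"array"}},"required":["slide","spin","grip"]}

```bash
mkdir -p pics; python3 - <<'E'
from station import *
import cv2,numpy as np
s=sense();print(s)
for c in["scene","top"]:
    d=capture(c);cv2.imwrite(f"pics/{c}0.png",d["pixels"])
    print(c,d["fx"],d["fy"],d["cx"],d["cy"],np.round(d["R"],3).tolist(),np.round(d["t"],3).tolist())
    R=np.array(d["R"]);t=np.array(d["t"])
    for n in "jar_yellow jar_black jar_red salt_shaker pill_bottle teal_tin holder_yellow holder_black holder_red holder_grey".split():
        o=[]
        for r in tip_of(n,c)[:4]:
            p=R@np.array(r["point"])+t
            o.append((np.round(r["point"],3).tolist(),round(r["conf"],2),int(d["fx"]*p[0]/p[2]+d["cx"]),int(d["fy"]*p[1]/p[2]+d["cy"])))
        print(n,o)
E
```

```text
{'time_s': 0.0, 'joints': array([-5.98404534e+01,  2.20896492e+01,  3.78753406e-01, -2.73554850e-02,
       -6.84101522e+01, -1.48162884e+01]), 'joint_velocities': array([ 0.02100039,  0.00804989, -0.01487318, -0.02659564, -0.05713447,
       -0.02514338]), 'effort': array([-2.89591671e-04, -3.90665174e+01,  1.87399936e+01,  4.21955913e+00,
        1.09657366e-02, -2.05873976e-04]), 'tcp_pos': array([ 0.16523994, -0.60219071,  0.24646847]), 'ee_rot': array([[-9.64404476e-01, -2.64430608e-01, -6.77563810e-04],
       [-2.64431453e-01,  9.64402305e-01,  2.04969903e-03],
       [ 1.11440939e-04,  2.15590810e-03, -9.99997670e-01]]), 'wrist_force': array([-0.23976089,  0.14306501, -0.43621254]), 'moment': array([-0.04529841,  0.02334478,  0.00578817]), 'gripper_force': 0.0, 'gripper_width': 1.0020928559209794}
scene 401.92837457021045 401.92837457021045 317.8375336857733 203.17956234733504 [[-0.739, -0.673, -0.009], [-0.399, 0.449, -0.799], [0.542, -0.588, -0.601]] [0.351, 0.212, 0.915]
jar_yellow [([0.406, 0.198, -0.001], 0.98, 285, 258), ([0.493, 0.258, 0.001], 0.25, 244, 253)]
jar_blac
[... 738 characters left out ...]
low [([0.406, 0.19, -0.001], 0.62, 269, 220)]
jar_black [([0.356, -0.08, -0.005], 0.72, 352, 236), ([0.439, 0.063, -0.002], 0.71, 308, 210)]
jar_red [([0.379, 0.302, 0.003], 0.75, 234, 229)]
salt_shaker [([0.511, 0.142, -0.004], 0.47, 284, 189)]
pill_bottle [([0.495, 0.256, 0.002], 0.7, 249, 193), ([0.444, -0.346, 0.004], 0.63, 434, 209)]
teal_tin [([0.474, 0.373, -0.002], 0.72, 214, 200), ([0.463, -0.037, 0.002], 0.69, 339, 203)]
holder_yellow [([0.464, -0.037, 0.001], 0.9, 339, 203)]
holder_black [([0.446, -0.343, 0.004], 0.82, 433, 208), ([0.438, 0.063, -0.001], 0.7, 308, 211), ([0.465, -0.034, -0.001], 0.44, 338, 203)]
holder_red [([0.483, -0.144, -0.002], 0.78, 371, 197)]
holder_grey []
```

View pics/scene0.png

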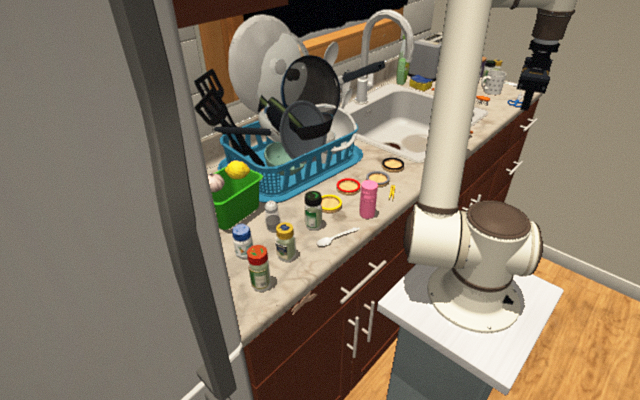

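View pics/top0.png

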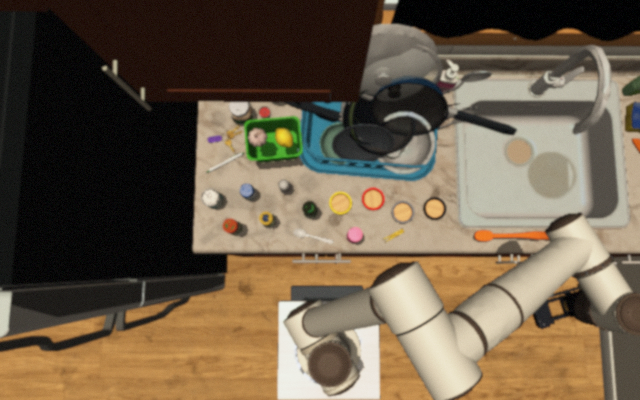

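The scene picture shows the red jar at (259,268), yellow at (285,242), black at (313,210) and the shaker at (271,215). The pink look-alike stands at (368,200). The rims are yellow (329,204), red (348,186), grey (377,179) and black (392,164). The top view agrees: the network's finds match and the pink jar is at (355,235). I'll refine the centres with depth.

```bash
cat > h.py <<'E'
from station import *
import cv2,numpy as np
N=dict(jar_yellow=(.406,.195,.096),jar_black=(.438,.062,.105),jar_red=(.381,.304,.109),salt_shaker=(.51,.14,.090),pill=(.495,.255,.081),tin=(.474,.373,.072),pink=(.356,-.08,.105),
 holder_yellow=(.464,-.037,.016),holder_red=(.484,-.145,.016),holder_grey=(.436,-.238,.016),holder_black=(.446,-.344,.016))
def cloud(c):
    d=capture(c);v,u=np.mgrid[:400,:640];z=d["depth"]
    P=np.stack([(u-d["cx"])/d["fx"]*z,(v-d["cy"])/d["fy"]*z,z],-1)-np.array(d["t"])
    P=P@np.array(d["R"]); P[z==0]=9
    return P,d
def near(P,x,y,r=.042):return np.hypot(P[...,0]-x,P[...,1]-y)<r
E
python3 - <<'E'
from h import *
for c in["top","scene"]:
    P,d=cloud(c)
    for n,(x,y,h) in N.items():
        m=near(P,x,y)&(P[...,2]>h-.009 if h>.02 else P[...,2]>.011)&(P[...,2]<h+.03)
        q=P[m].astype(np.float32)
        if len(q)<5: print(c,n,len(q));continue
        (cx,cy),r=cv2.minEnclosingCircle(q[:,:2].copy())
        print(c,n,len(q),"mean",q.mean(0).round(4),"circ",round(cx,4),round(cy,4),round(r,4),"zmax",q[:,2].max().round(3))
E
```

```text
top jar_yellow 145 mean [0.4067 0.1915 0.0961] circ 0.4069 0.1917 0.0208 zmax 0.104
top jar_black 165 mean [0.4378 0.0583 0.1044] circ 0.4382 0.058 0.0224 zmax 0.112
top jar_red 179 mean [0.3826 0.297  0.1087] circ 0.3823 0.2972 0.0227 zmax 0.117
top salt_shaker 71 mean [0.5133 0.139  0.0865] circ 0.5134 0.1387 0.016 zmax 0.096
top pill 159 mean [0.4962 0.2544 0.0803] circ 0.4969 0.2553 0.0229 zmax 0.09
top tin 261 mean [0.4756 0.3697 0.0692] circ 0.4763 0.3694 0.0293 zmax 0.078
top pink 170 mean [ 0.3574 -0.0805  0.1044] circ 0.357 -0.081 0.0227 zmax 0.115
top holder_yellow 152 mean [ 0.4656 -0.0405  0.0158] circ 0.4662 -0.0397 0.0371 zmax 0.023
top holder_red 154 mean [ 0.4797 -0.1458  0.0161] circ 0.48 -0.1457 0.0373 zmax 0.027
top holder_grey 149 mean [ 0.4371 -0.243   0.0159] circ 0.4366 -0.242 0.0373 zmax 0.024
top holder_black 140 mean [ 0.4487 -0.3462  0.0156] circ 0.4486 -0.3468 0.0372 zmax 0.024
scene jar_yellow 199 mean [0.4031 0.1974 0.0965] circ 0.4049 0.1948 0.0217 zmax 0.101
scene jar_black 177 mean [0.4346 0.0651 0.1048] circ 0.4375 0.0626 0.0252 zmax 0.11
scene jar_red 289 mean [0.3787 0.3033 0.1091] circ 0.3822 0.3002 0.024 zmax 0.113
scene salt_shaker 77 mean [0.51   0.1462 0.0868] circ 0.5115 0.1462 0.0161 zmax 0.092
scene pill 210 mean [0.4916 0.2614 0.0809] circ 0.4948 0.2581 0.0231 zmax 0.085
scene tin 0
scene pink 158 mean [ 0.3543 -0.0735  0.1044] circ 0.3564 -0.077 0.0235 zmax 0.11
scene holder_yellow 126 mean [ 0.4577 -0.0401  0.0161] circ 0.4655 -0.0355 0.0385 zmax 0.02
scene holder_red 131 mean [ 0.4799 -0.1427  0.0161] circ 0.4803 -0.1421 0.0381 zmax 0.02
scene holder_grey 107 mean [ 0.4379 -0.2448  0.0161] circ 0.4368 -0.2391 0.0381 zmax 0.021
scene holder_black 115 mean [ 0.4476 -0.3427  0.0159] circ 0.4484 -0.3444 0.0401 zmax 0.021
```

Call:
{"name": "servo_tool", "arguments": {"slide": [[-0.031,0.0226,0],[-0.062,0.0452,0],[-0.093,0.0678,0],[-0.124,0.0904,0],[-0.1553,0.113,0]], "spin": [3,6,9,12,15.3], "grip": [0,0,0,0,0]}}

```text
time_s: 1.62
tcp_pos: [0.2859, -0.4512, 0.2477]
ee_rot: [[-1.0, 0.003, 0.0], [0.003, 1.0, -0.0], [-0.0, -0.0, -1.0]]
wrist_force: [1.4, -0.5, -0.3]
gripper_width: 1.002
gripper_force: 0.0
```

Call:
{"name": "servo_tool", "arguments": {"slide": [[-0.02,0.034,0],[-0.04,0.068,0],[-0.06,0.102,0],[-0.08,0.136,0],[-0.1,0.17,0]], "spin": [0,0,0,0,0], "grip": [0,0,0,0,0]}}

```text
time_s: 2.03
tcp_pos: [0.3857, -0.2808, 0.2479]
ee_rot: [[-1.0, -0.001, 0.001], [-0.001, 1.0, -0.0], [-0.001, -0.0, -1.0]]
wrist_force: [0.9, -1.0, 1.2]
gripper_width: 0.998
gripper_force: 0.0
```

Call:
{"name": "servo_tool", "arguments": {"slide": [[-0.004,0.038,0],[-0.008,0.076,0],[-0.012,0.114,0],[-0.016,0.152,0],[-0.021,0.19,0]], "spin": [0,0,0,0,0], "grip": [0,0,0,0,0]}}

```text
time_s: 2.45
tcp_pos: [0.4057, -0.0908, 0.248]
ee_rot: [[-1.0, -0.001, 0.001], [-0.001, 1.0, 0.0], [-0.001, 0.0, -1.0]]
wrist_force: [0.9, -0.1, 0.5]
gripper_width: 1.001
gripper_force: 0.0
```

Call:
{"name": "servo_tool", "arguments": {"slide": [[0,0.038,0],[0,0.076,0],[0,0.114,0],[0,0.152,0],[0,0.19,0]], "spin": [0,0,0,0,0], "grip": [0,0,0,0,0]}}

```text
time_s: 2.87
tcp_pos: [0.4054, 0.0993, 0.2481]
ee_rot: [[-1.0, -0.001, 0.001], [-0.001, 1.0, 0.001], [-0.001, 0.001, -1.0]]
wrist_force: [0.5, -0.1, 0.0]
gripper_width: 0.995
gripper_force: 0.0
```

Call:
{"name": "servo_tool", "arguments": {"slide": [[0,0.03,0],[0,0.06,0],[0,0.085,0],[0,0.097,0],[0,0.097,0]], "spin": [0,0,0,0,0], "grip": [0,0,0,0,0]}}

```text
time_s: 3.28
tcp_pos: [0.4059, 0.1965, 0.2476]
ee_rot: [[-1.0, -0.004, 0.0], [-0.004, 1.0, 0.0], [-0.0, 0.0, -1.0]]
wrist_force: [-0.1, -0.0, 0.3]
gripper_width: 1.0
gripper_force: 0.0
```

Call:
{"name": "servo_tool", "arguments": {"slide": [[0,-0.001,0.04],[0,-0.001,0.08],[0,-0.001,0.12],[0,-0.001,0.155],[0,-0.001,0.174]], "spin": [0,0,0,0,0], "grip": [0,0,0,0,0]}}

```text
time_s: 3.7
tcp_pos: [0.4039, 0.1906, 0.0704]
ee_rot: [[-1.0, 0.001, -0.005], [0.001, 1.0, -0.004], [0.005, -0.004, -1.0]]
wrist_force: [-1.2, -0.1, -0.0]
gripper_width: 0.999
gripper_force: 0.0
```

Call:
{"name": "servo_tool", "arguments": {"slide": [[0,0,0],[0,0,0],[0,0,0],[0,0,0],[0,0,0]], "spin": [0,0,0,0,0], "grip": [0.2,0.4,0.6,0.8,1]}}

```text
time_s: 4.12
tcp_pos: [0.4066, 0.1941, 0.0752]
ee_rot: [[-1.0, -0.001, 0.003], [-0.001, 1.0, 0.003], [-0.003, 0.003, -1.0]]
wrist_force: [0.9, 0.2, 1.2]
gripper_width: 0.71
gripper_force: 0.0
```

Call:
{"name": "servo_tool", "arguments": {"slide": [[0,0,0],[0,0,0],[0,0,0],[0,0,0],[0,0,0]], "spin": [0,0,0,0,0], "grip": [1,1,1,1,1]}}

```text
time_s: 4.53
tcp_pos: [0.4061, 0.1938, 0.0741]
ee_rot: [[-1.0, -0.001, 0.001], [-0.001, 1.0, 0.001], [-0.001, 0.001, -1.0]]
wrist_force: [-0.7, 0.6, 5.6]
gripper_width: 0.493
gripper_force: 30.0
```

Call:
{"name": "servo_tool", "arguments": {"slide": [[0,0,-0.015],[0,0,-0.045],[0,0,-0.08],[0,0,-0.115],[0,0,-0.146]], "spin": [0,0,0,0,0], "grip": [1,1,1,1,1]}}

```text
time_s: 4.95
tcp_pos: [0.4054, 0.1932, 0.2211]
ee_rot: [[-1.0, -0.001, -0.0], [-0.001, 1.0, -0.0], [0.0, -0.0, -1.0]]
wrist_force: [1.1, 1.6, -1.1]
gripper_width: 0.493
gripper_force: 30.0
```

Call:
{"name": "servo_tool", "arguments": {"slide": [[-0.006,-0.02,0],[-0.015,-0.055,0],[-0.025,-0.09,0],[-0.035,-0.125,0],[-0.045,-0.16,0]], "spin": [0,0,0,0,0], "grip": [1,1,1,1,1]}}

```text
time_s: 5.37
tcp_pos: [0.4504, 0.032, 0.2191]
ee_rot: [[-1.0, -0.002, -0.001], [-0.002, 1.0, 0.0], [0.001, 0.0, -1.0]]
wrist_force: [0.3, 0.2, -1.6]
gripper_width: 0.497
gripper_force: 30.0
```

Call:
{"name": "servo_tool", "arguments": {"slide": [[-0.007,-0.03,0],[-0.012,-0.055,0],[-0.015,-0.068,0],[-0.015,-0.072,0],[-0.015,-0.072,0]], "spin": [0,0,0,0,0], "grip": [1,1,1,1,1]}}

```text
time_s: 5.78
tcp_pos: [0.4654, -0.0393, 0.2188]
ee_rot: [[-1.0, 0.002, -0.002], [0.002, 1.0, -0.0], [0.002, -0.0, -1.0]]
wrist_force: [0.5, -0.5, -0.8]
gripper_width: 0.493
gripper_force: 30.0
```

Call:
{"name": "servo_tool", "arguments": {"slide": [[0,0,0.03],[0,0,0.065],[0,0,0.095],[0,0,0.115],[0,0,0.12]], "spin": [0,0,0,0,0], "grip": [1,1,1,1,1]}}

```text
time_s: 6.2
tcp_pos: [0.4631, -0.038, 0.0962]
ee_rot: [[-1.0, -0.001, -0.008], [-0.001, 1.0, -0.001], [0.008, -0.001, -1.0]]
wrist_force: [-0.2, -0.5, -1.5]
gripper_width: 0.497
gripper_force: 30.0
```

Call:
{"name": "servo_tool", "arguments": {"slide": [[0,0,0.0],[0,0,0.007],[0,0,0.014],[0,0,0.019],[0,0,0.019]], "spin": [0,0,0,0,0], "grip": [1,1,1,1,1]}}

```text
time_s: 6.62
tcp_pos: [0.4656, -0.0384, 0.0802]
ee_rot: [[-1.0, -0.001, -0.001], [-0.001, 1.0, 0.0], [0.001, 0.0, -1.0]]
wrist_force: [-0.0, 0.2, -0.5]
gripper_width: 0.494
gripper_force: 30.0
```

Call:
{"name": "servo_tool", "arguments": {"slide": [[0,0,0.001],[0,0,0.002],[0,0,0.002],[0,0,0.002],[0,0,0.002]], "spin": [0,0,0,0,0], "grip": [1,1,1,1,1]}}

```text
time_s: 7.03
tcp_pos: [0.4664, -0.0385, 0.0792]
ee_rot: [[-1.0, -0.001, 0.001], [-0.001, 1.0, 0.0], [-0.001, 0.0, -1.0]]
wrist_force: [-0.9, -0.0, 5.3]
gripper_width: 0.492
gripper_force: 30.0
```

Call:
{"name": "servo_tool", "arguments": {"slide": [[0,0,0],[0,0,0],[0,0,0],[0,0,0],[0,0,0]], "spin": [0,0,0,0,0], "grip": [0.45,0.3,0.15,0,0]}}

```text
time_s: 7.45
tcp_pos: [0.4659, -0.0385, 0.0784]
ee_rot: [[-1.0, -0.001, -0.0], [-0.001, 1.0, -0.0], [0.0, -0.0, -1.0]]
wrist_force: [0.5, 0.6, -0.2]
gripper_width: 0.771
gripper_force: 0.0
```

Call:
{"name": "servo_tool", "arguments": {"slide": [[0,0,0],[0,0,-0.005],[0,0,-0.03],[0,0,-0.065],[0,0,-0.1]], "spin": [0,0,0,0,0], "grip": [0,0,0,0,0]}}

```text
time_s: 7.87
tcp_pos: [0.4652, -0.0387, 0.1794]
ee_rot: [[-1.0, -0.001, -0.002], [-0.001, 1.0, -0.001], [0.002, -0.001, -1.0]]
wrist_force: [1.2, 0.9, -0.9]
gripper_width: 0.995
gripper_force: 0.0
```

Call:
{"name": "servo_tool", "arguments": {"slide": [[0.006,0.02,-0.03],[0.015,0.05,-0.04],[0.022,0.08,-0.04],[0.028,0.098,-0.04],[0.028,0.098,-0.04]], "spin": [0,0,0,0,0], "grip": [0,0,0,0,0]}}

```text
time_s: 8.28
tcp_pos: [0.4372, 0.0617, 0.2195]
ee_rot: [[-1.0, -0.004, 0.002], [-0.004, 1.0, 0.001], [-0.002, 0.001, -1.0]]
wrist_force: [-0.2, 0.4, 0.0]
gripper_width: 1.002
gripper_force: 0.0
```

```bash
cat > chk.py <<'E'
from h import *
import sys
P,d=cloud("scene");P2,_=cloud("top")
print(sense()["tcp_pos"])
for a in sys.argv[1:]:
    n,hn=a.split(":")
    hgt=N[n][2]
    x,y=N[hn][:2] if hn else N[n][:2]
    for Q in(P2,P):
        z=hgt+(.005 if hn else 0)
        q=Q[near(Q,x,y,.045)&(abs(Q[...,2]-z)<.02)&(Q[...,2]>z-.009)]
        if len(q)>5: print(n,len(q),cv2.minEnclosingCircle(q[:,:2].astype(np.float32)),q.mean(0).round(4))
        else: print(n,"few",len(q))
E
python3 chk.py jar_yellow:holder_yellow jar_black:
```

```text
[0.43767799 0.05989226 0.21891822]
jar_yellow 49 ((0.46868348121643066, -0.05026160553097725), 0.017310522496700287) [ 0.4677 -0.0525  0.1012]
jar_yellow 134 ((0.4669564366340637, -0.03765344247221947), 0.02286597713828087) [ 0.4639 -0.0334  0.1011]
jar_black 38 ((0.42516404390335083, 0.057952236384153366), 0.01692245714366436) [0.4225 0.0583 0.1042]
jar_black 177 ((0.4363047480583191, 0.06202269345521927), 0.023535368964076042) [0.4342 0.0651 0.1045]
```

Call:
{"name": "servo_tool", "arguments": {"slide": [[0,0,0.035],[0,0,0.075],[0,0,0.11],[0,0,0.132],[0,0,0.142]], "spin": [0,0,0,0,0], "grip": [0,0,0,0,0]}}

```text
time_s: 8.8
tcp_pos: [0.436, 0.0574, 0.0733]
ee_rot: [[-1.0, 0.001, -0.006], [0.001, 1.0, -0.003], [0.006, -0.003, -1.0]]
wrist_force: [0.3, 0.3, -0.2]
gripper_width: 0.999
gripper_force: 0.0
```

Call:
{"name": "servo_tool", "arguments": {"slide": [[0,0,0],[0,0,0],[0,0,0],[0,0,0],[0,0,0]], "spin": [0,0,0,0,0], "grip": [0.2,0.4,0.6,0.8,1]}}

```text
time_s: 9.22
tcp_pos: [0.4386, 0.0597, 0.0776]
ee_rot: [[-1.0, -0.001, 0.002], [-0.001, 1.0, 0.001], [-0.002, 0.001, -1.0]]
wrist_force: [0.4, -1.0, -0.0]
gripper_width: 0.705
gripper_force: 0.0
```

Call:
{"name": "servo_tool", "arguments": {"slide": [[0,0,0],[0,0,0],[0,0,0],[0,0,0],[0,0,0]], "spin": [0,0,0,0,0], "grip": [1,1,1,1,1]}}

```text
time_s: 9.63
tcp_pos: [0.4383, 0.0598, 0.077]
ee_rot: [[-1.0, -0.001, 0.001], [-0.001, 1.0, 0.0], [-0.001, 0.0, -1.0]]
wrist_force: [-0.3, 0.6, 3.8]
gripper_width: 0.505
gripper_force: 30.0
```

Call:
{"name": "servo_tool", "arguments": {"slide": [[0,0,-0.015],[0,0,-0.045],[0,0,-0.08],[0,0,-0.115],[0,0,-0.146]], "spin": [0,0,0,0,0], "grip": [1,1,1,1,1]}}

```text
time_s: 10.05
tcp_pos: [0.4374, 0.0593, 0.2242]
ee_rot: [[-1.0, -0.001, -0.0], [-0.001, 1.0, 0.0], [0.0, 0.0, -1.0]]
wrist_force: [0.5, 1.3, -0.6]
gripper_width: 0.51
gripper_force: 30.0
```

Call:
{"name": "servo_tool", "arguments": {"slide": [[-0.001,-0.025,0],[-0.002,-0.06,0],[-0.003,-0.1,0],[-0.004,-0.14,0],[-0.005,-0.18,0]], "spin": [0,0,0,0,0], "grip": [1,1,1,1,1]}}

```text
time_s: 10.47
tcp_pos: [0.4422, -0.1219, 0.2222]
ee_rot: [[-1.0, -0.002, -0.001], [-0.002, 1.0, 0.0], [0.001, 0.0, -1.0]]
wrist_force: [1.3, -0.6, -1.5]
gripper_width: 0.509
gripper_force: 30.0
```

Call:
{"name": "servo_tool", "arguments": {"slide": [[-0.001,-0.04,0],[-0.002,-0.08,0],[-0.003,-0.12,0],[-0.004,-0.155,0],[-0.005,-0.185,0]], "spin": [0,0,0,0,0], "grip": [1,1,1,1,1]}}

```text
time_s: 10.88
tcp_pos: [0.4473, -0.3077, 0.2216]
ee_rot: [[-1.0, 0.001, -0.002], [0.001, 1.0, 0.001], [0.002, 0.001, -1.0]]
wrist_force: [0.6, 0.2, -1.7]
gripper_width: 0.507
gripper_force: 30.0
```

Call:
{"name": "servo_tool", "arguments": {"slide": [[0,-0.022,0],[-0.0005,-0.036,0],[-0.0005,-0.0405,0],[-0.0005,-0.0405,0],[-0.0005,-0.0405,0.01]], "spin": [0,0,0,0,0], "grip": [1,1,1,1,1]}}

```text
time_s: 11.3
tcp_pos: [0.4496, -0.3458, 0.2139]
ee_rot: [[-1.0, -0.002, 0.003], [-0.002, 1.0, -0.002], [-0.003, -0.002, -1.0]]
wrist_force: [0.2, -0.3, -1.4]
gripper_width: 0.5
gripper_force: 30.0
```

Call:
{"name": "servo_tool", "arguments": {"slide": [[0,0,0.03],[0,0,0.06],[0,0,0.085],[0,0,0.105],[0,0,0.112]], "spin": [0,0,0,0,0], "grip": [1,1,1,1,1]}}

```text
time_s: 11.72
tcp_pos: [0.4467, -0.3433, 0.0969]
ee_rot: [[-1.0, -0.002, -0.006], [-0.002, 1.0, 0.004], [0.006, 0.004, -1.0]]
wrist_force: [-0.4, 0.4, -1.9]
gripper_width: 0.505
gripper_force: 30.0
```

Call:
{"name": "servo_tool", "arguments": {"slide": [[0,0,0.004],[0,0,0.009],[0,0,0.014],[0,0,0.0175],[0,0,0.018]], "spin": [0,0,0,0,0], "grip": [1,1,1,1,1]}}

```text
time_s: 12.13
tcp_pos: [0.4488, -0.3459, 0.0826]
ee_rot: [[-1.0, -0.001, 0.0], [-0.001, 1.0, -0.0], [-0.0, -0.0, -1.0]]
wrist_force: [-0.6, 0.5, -0.7]
gripper_width: 0.505
gripper_force: 30.0
```

Call:
{"name": "servo_tool", "arguments": {"slide": [[0,0,0.001],[0,0,0.002],[0,0,0.002],[0,0,0.002],[0,0,0.002]], "spin": [0,0,0,0,0], "grip": [1,1,1,1,1]}}

```text
time_s: 12.55
tcp_pos: [0.4493, -0.3462, 0.0821]
ee_rot: [[-1.0, -0.001, 0.002], [-0.001, 1.0, -0.001], [-0.002, -0.001, -1.0]]
wrist_force: [-0.9, 1.4, 5.3]
gripper_width: 0.506
gripper_force: 30.0
```

Call:
{"name": "servo_tool", "arguments": {"slide": [[0,0,0],[0,0,0],[0,0,0],[0,0,0],[0,0,0]], "spin": [0,0,0,0,0], "grip": [0.45,0.3,0.15,0,0]}}

```text
time_s: 12.97
tcp_pos: [0.4486, -0.3461, 0.0804]
ee_rot: [[-1.0, -0.001, -0.0], [-0.001, 1.0, 0.0], [0.0, 0.0, -1.0]]
wrist_force: [-0.4, 0.5, 0.7]
gripper_width: 0.765
gripper_force: 0.0
```

Call:
{"name": "servo_tool", "arguments": {"slide": [[0,0,0],[0,0,-0.03],[0,0,-0.068],[0,0,-0.106],[0,0,-0.145]], "spin": [0,0,0,0,0], "grip": [0,0,0,0,0]}}

```text
time_s: 13.38
tcp_pos: [0.4482, -0.3458, 0.2268]
ee_rot: [[-1.0, -0.001, -0.001], [-0.001, 1.0, 0.0], [0.001, 0.0, -1.0]]
wrist_force: [1.5, -0.6, -0.2]
gripper_width: 0.99
gripper_force: 0.0
```

Call:
{"name": "servo_tool", "arguments": {"slide": [[0.004,0.034,0],[0.008,0.072,0],[0.012,0.11,0],[0.016,0.148,0],[0.02,0.186,0]], "spin": [0,0,0,0,0], "grip": [0,0,0,0,0]}}

```text
time_s: 13.8
tcp_pos: [0.4279, -0.1586, 0.2256]
ee_rot: [[-1.0, 0.0, 0.0], [0.0, 1.0, 0.0], [-0.0, 0.0, -1.0]]
wrist_force: [1.4, 0.5, -0.2]
gripper_width: 1.002
gripper_force: 0.0
```

Call:
{"name": "servo_tool", "arguments": {"slide": [[0.004,0.04,0],[0.008,0.08,0],[0.012,0.12,0],[0.016,0.16,0],[0.02,0.2,0]], "spin": [0,0,0,0,0], "grip": [0,0,0,0,0]}}

```text
time_s: 14.22
tcp_pos: [0.4077, 0.0417, 0.2258]
ee_rot: [[-1.0, -0.001, 0.001], [-0.001, 1.0, 0.0], [-0.001, 0.0, -1.0]]
wrist_force: [1.3, 0.3, -0.4]
gripper_width: 1.0
gripper_force: 0.0
```

Call:
{"name": "servo_tool", "arguments": {"slide": [[0.004,0.04,0],[0.008,0.08,0],[0.012,0.12,0],[0.016,0.155,0],[0.02,0.19,0]], "spin": [0,0,0,0,0], "grip": [0,0,0,0,0]}}

```text
time_s: 14.63
tcp_pos: [0.3875, 0.2319, 0.2257]
ee_rot: [[-1.0, -0.002, 0.0], [-0.002, 1.0, 0.0], [-0.0, 0.0, -1.0]]
wrist_force: [1.3, -0.3, -0.6]
gripper_width: 1.001
gripper_force: 0.0
```

Call:
{"name": "servo_tool", "arguments": {"slide": [[0.003,0.03,0],[0.005,0.055,0],[0.0065,0.0685,0],[0.0065,0.0685,0],[0.0065,0.0685,0]], "spin": [0,0,0,0,0], "grip": [0,0,0,0,0]}}

```text
time_s: 15.05
tcp_pos: [0.3814, 0.2983, 0.2251]
ee_rot: [[-1.0, -0.002, -0.001], [-0.002, 1.0, -0.001], [0.001, -0.001, -1.0]]
wrist_force: [-1.3, -0.6, 0.3]
gripper_width: 1.0
gripper_force: 0.0
```

```bash
python3 chk.py jar_black:holder_black jar_yellow:holder_yellow jar_red: salt_shaker: pill: tin:
```

```text
[0.38157118 0.29728101 0.22541599]
jar_black 173 ((0.4492012560367584, -0.3473946750164032), 0.022950099781155586) [ 0.4485 -0.3463  0.1096]
jar_black 110 ((0.4483698904514313, -0.34319669008255005), 0.025415638461709023) [ 0.4459 -0.3391  0.1091]
jar_yellow 147 ((0.46717411279678345, -0.04055505990982056), 0.021074457094073296) [ 0.4667 -0.0406  0.1015]
jar_yellow 133 ((0.4673507511615753, -0.03919753432273865), 0.024512309581041336) [ 0.4638 -0.0335  0.1012]
jar_red few 5
jar_red 286 ((0.3823085129261017, 0.30093619227409363), 0.023824628442525864) [0.3787 0.3032 0.1091]
salt_shaker 76 ((0.5133121609687805, 0.14023812115192413), 0.016491293907165527) [0.5131 0.1397 0.0865]
salt_shaker 11 ((0.5109758377075195, 0.1443362534046173), 0.015191780403256416) [0.5085 0.1452 0.0846]
pill 155 ((0.4966474771499634, 0.25468480587005615), 0.022387243807315826) [0.4962 0.2545 0.0808]
pill 167 ((0.4947522282600403, 0.2579798102378845), 0.02300257422029972) [0.4887 0.26   0.0804]
tin 98 ((0.47976285219192505, 0.36584341526031494), 0.02829797752201557) [0.4879 0.3614 0.0693]
tin few 0
```

Call:
{"name": "servo_tool", "arguments": {"slide": [[0,0,0.035],[0,0,0.075],[0,0,0.11],[0,0,0.135],[0,0,0.1455]], "spin": [0,0,0,0,0], "grip": [0,0,0,0,0]}}

```text
time_s: 15.57
tcp_pos: [0.3804, 0.295, 0.0768]
ee_rot: [[-1.0, 0.002, -0.004], [0.002, 1.0, -0.005], [0.004, -0.005, -1.0]]
wrist_force: [-0.0, -0.1, 0.4]
gripper_width: 0.996
gripper_force: 0.0
```

Call:
{"name": "servo_tool", "arguments": {"slide": [[0,0,0],[0,0,0],[0,0,0],[0,0,0],[0,0,0]], "spin": [0,0,0,0,0], "grip": [0.2,0.4,0.6,0.8,1]}}

```text
time_s: 15.98
tcp_pos: [0.3822, 0.2989, 0.0813]
ee_rot: [[-1.0, -0.001, 0.002], [-0.001, 1.0, 0.002], [-0.002, 0.002, -1.0]]
wrist_force: [0.1, 1.2, -0.0]
gripper_width: 0.705
gripper_force: 0.0
```

Call:
{"name": "servo_tool", "arguments": {"slide": [[0,0,0],[0,0,0],[0,0,0],[0,0,0],[0,0,0]], "spin": [0,0,0,0,0], "grip": [1,1,1,1,1]}}

```text
time_s: 16.4
tcp_pos: [0.382, 0.2989, 0.0806]
ee_rot: [[-1.0, -0.001, 0.001], [-0.001, 1.0, 0.001], [-0.001, 0.001, -1.0]]
wrist_force: [-0.5, 0.5, 4.0]
gripper_width: 0.508
gripper_force: 29.8
```

Call:
{"name": "servo_tool", "arguments": {"slide": [[0,0,-0.015],[0,0,-0.045],[0,0,-0.08],[0,0,-0.115],[0,0,-0.15]], "spin": [0,0,0,0,0], "grip": [1,1,1,1,1]}}

```text
time_s: 16.82
tcp_pos: [0.381, 0.2977, 0.2309]
ee_rot: [[-1.0, -0.001, -0.002], [-0.001, 1.0, -0.002], [0.002, -0.002, -1.0]]
wrist_force: [1.0, -0.2, -2.1]
gripper_width: 0.513
gripper_force: 29.8
```

Call:
{"name": "servo_tool", "arguments": {"slide": [[-0.004,-0.025,0],[-0.011,-0.06,0],[-0.019,-0.097,0],[-0.027,-0.134,0],[-0.035,-0.17,0]], "spin": [0,0,0,0,0], "grip": [1,1,1,1,1]}}

```text
time_s: 17.23
tcp_pos: [0.416, 0.1266, 0.2295]
ee_rot: [[-1.0, -0.001, -0.001], [-0.001, 1.0, -0.0], [0.001, -0.0, -1.0]]
wrist_force: [1.0, -0.3, -2.3]
gripper_width: 0.511
gripper_force: 29.8
```

Call:
{"name": "servo_tool", "arguments": {"slide": [[-0.009,-0.038,0],[-0.018,-0.076,0],[-0.027,-0.114,0],[-0.036,-0.152,0],[-0.045,-0.19,0]], "spin": [0,0,0,0,0], "grip": [1,1,1,1,1]}}

```text
time_s: 17.65
tcp_pos: [0.4613, -0.0634, 0.2295]
ee_rot: [[-1.0, -0.001, -0.001], [-0.001, 1.0, 0.0], [0.001, 0.0, -1.0]]
wrist_force: [-0.2, 1.1, -1.6]
gripper_width: 0.511
gripper_force: 29.8
```

Call:
{"name": "servo_tool", "arguments": {"slide": [[-0.008,-0.033,0],[-0.014,-0.06,0],[-0.018,-0.077,0],[-0.018,-0.083,0],[-0.018,-0.083,0]], "spin": [0,0,0,0,0], "grip": [1,1,1,1,1]}}

```text
time_s: 18.07
tcp_pos: [0.4793, -0.1455, 0.229]
ee_rot: [[-1.0, 0.002, -0.002], [0.002, 1.0, 0.0], [0.002, 0.0, -1.0]]
wrist_force: [-0.5, 0.0, -1.7]
gripper_width: 0.512
gripper_force: 29.8
```

```bash
python3 - <<'E'
from h import *
for c in("top","scene"):
    P,d=cloud(c); q=P[(P[...,0]>.525)&(P[...,0]<.57)&(P[...,1]<.0)&(P[...,1]>-.3)&(P[...,2]>.08)&(P[...,2]<.3)]
    print(c,len(q),np.sort(q[:,0])[:8].round(3), q[np.argsort(q[:,0])[:4]].round(3))
E
```

```text
top 17 [0.561 0.561 0.562 0.563 0.563 0.563 0.566 0.566] [[ 0.561 -0.28   0.116]
 [ 0.561 -0.287  0.114]
 [ 0.562 -0.284  0.112]
 [ 0.563 -0.285  0.123]]
scene 89 [0.552 0.552 0.552 0.554 0.555 0.555 0.556 0.556] [[ 0.552 -0.204  0.09 ]
 [ 0.552 -0.199  0.092]
 [ 0.552 -0.21   0.088]
 [ 0.554 -0.202  0.094]]
```

Call:
{"name": "servo_tool", "arguments": {"slide": [[0,0,0.03],[0,0,0.065],[0,0,0.095],[0,0,0.115],[0,0,0.124]], "spin": [0,0,0,0,0], "grip": [1,1,1,1,1]}}

```text
time_s: 18.58
tcp_pos: [0.4779, -0.1431, 0.1033]
ee_rot: [[-1.0, -0.002, -0.006], [-0.002, 1.0, 0.001], [0.006, 0.001, -1.0]]
wrist_force: [-0.1, 0.1, -1.9]
gripper_width: 0.51
gripper_force: 29.8
```

Call:
{"name": "servo_tool", "arguments": {"slide": [[0,0,0.002],[0,0,0.007],[0,0,0.013],[0,0,0.0185],[0,0,0.0195]], "spin": [0,0,0,0,0], "grip": [1,1,1,1,1]}}

```text
time_s: 19.0
tcp_pos: [0.48, -0.1443, 0.0864]
ee_rot: [[-1.0, -0.001, 0.0], [-0.001, 1.0, 0.0], [-0.0, 0.0, -1.0]]
wrist_force: [0.4, 0.6, -0.5]
gripper_width: 0.506
gripper_force: 29.8
```

Call:
{"name": "servo_tool", "arguments": {"slide": [[0,0,0.001],[0,0,0.002],[0,0,0.002],[0,0,0.002],[0,0,0.002]], "spin": [0,0,0,0,0], "grip": [1,1,1,1,1]}}

```text
time_s: 19.42
tcp_pos: [0.4803, -0.1445, 0.0856]
ee_rot: [[-1.0, -0.001, 0.001], [-0.001, 1.0, -0.0], [-0.001, -0.0, -1.0]]
wrist_force: [-2.6, 2.1, 5.5]
gripper_width: 0.511
gripper_force: 29.8
```

Call:
{"name": "servo_tool", "arguments": {"slide": [[0,0,0],[0,0,0],[0,0,0],[0,0,0],[0,0,0]], "spin": [0,0,0,0,0], "grip": [0.45,0.3,0.15,0,0]}}

```text
time_s: 19.83
tcp_pos: [0.4801, -0.1445, 0.0844]
ee_rot: [[-1.0, -0.001, 0.0], [-0.001, 1.0, -0.0], [-0.0, -0.0, -1.0]]
wrist_force: [-0.1, 0.8, -0.1]
gripper_width: 0.767
gripper_force: 0.0
```

Call:
{"name": "servo_tool", "arguments": {"slide": [[0,0,0],[0,0,-0.03],[0,0,-0.068],[0,0,-0.106],[0,0,-0.145]], "spin": [0,0,0,0,0], "grip": [0,0,0,0,0]}}

```text
time_s: 20.25
tcp_pos: [0.4794, -0.1445, 0.2309]
ee_rot: [[-1.0, -0.001, -0.001], [-0.001, 1.0, -0.0], [0.001, -0.0, -1.0]]
wrist_force: [0.9, 0.4, -0.2]
gripper_width: 0.993
gripper_force: 0.0
```

Call:
{"name": "servo_tool", "arguments": {"slide": [[-0.004,0.034,0],[-0.008,0.072,0],[-0.012,0.11,0],[-0.016,0.148,0],[-0.02,0.18,0]], "spin": [0,0,0,0,0], "grip": [0,0,0,0,0]}}

```text
time_s: 20.67
tcp_pos: [0.4997, 0.0376, 0.2298]
ee_rot: [[-1.0, -0.001, 0.001], [-0.001, 1.0, 0.0], [-0.001, 0.0, -1.0]]
wrist_force: [-0.2, -0.1, 0.1]
gripper_width: 0.997
gripper_force: 0.0
```

Call:
{"name": "servo_tool", "arguments": {"slide": [[-0.004,0.034,0],[-0.008,0.068,0],[-0.012,0.095,0],[-0.012,0.106,0],[-0.012,0.106,0]], "spin": [0,0,0,0,0], "grip": [0,0,0,0,0]}}

```text
time_s: 21.08
tcp_pos: [0.5118, 0.1436, 0.2291]
ee_rot: [[-1.0, -0.004, -0.0], [-0.004, 1.0, -0.0], [0.0, -0.0, -1.0]]
wrist_force: [-0.7, 0.1, -0.5]
gripper_width: 1.001
gripper_force: 0.0
```

```bash
python3 chk.py jar_red:holder_red jar_yellow:holder_yellow salt_shaker: pill:; python3 - <<'E'
from h import *
P,d=cloud("top")
q=P[(P[...,0]>.53)&(P[...,0]<.6)&(P[...,1]>.02)&(P[...,1]<.26)&(P[...,2]>.06)&(P[...,2]<.25)]
print(len(q),q[np.argsort(q[:,0])[:6]].round(3))
E
```

```text
[0.5114028  0.14127739 0.22921286]
jar_red 172 ((0.4810267686843872, -0.1457429826259613), 0.022643806412816048) [ 0.4804 -0.1452  0.1139]
jar_red 129 ((0.4810565412044525, -0.13899819552898407), 0.023974839597940445) [ 0.4776 -0.1377  0.1141]
jar_yellow 145 ((0.4676029682159424, -0.04029712826013565), 0.02105383388698101) [ 0.467  -0.0406  0.1015]
jar_yellow 132 ((0.46676260232925415, -0.03783199563622475), 0.022885726764798164) [ 0.4638 -0.0334  0.1014]
salt_shaker 50 ((0.5131663680076599, 0.13879382610321045), 0.016203096136450768) [0.5096 0.1397 0.087 ]
salt_shaker 77 ((0.5115416646003723, 0.14404556155204773), 0.015689803287386894) [0.5098 0.1459 0.0869]
pill 124 ((0.49552351236343384, 0.2538967430591583), 0.021158017218112946) [0.4927 0.2534 0.0809]
pill 209 ((0.4958536922931671, 0.25928831100463867), 0.023572193458676338) [0.4916 0.2612 0.0807]
38 [[0.585 0.02  0.116]
 [0.586 0.02  0.125]
 [0.586 0.029 0.125]
 [0.587 0.023 0.123]
 [0.588 0.026 0.118]
 [0.589 0.032 0.115]]
```

Call:
{"name": "servo_tool", "arguments": {"slide": [[0,0,0.035],[0,0,0.072],[0,0,0.107],[0,0,0.134],[0,0,0.15]], "spin": [0,0,0,0,0], "grip": [0,0,0,0,0]}}

```text
time_s: 21.65
tcp_pos: [0.5099, 0.1389, 0.0766]
ee_rot: [[-1.0, 0.002, -0.005], [0.002, 1.0, -0.002], [0.005, -0.002, -1.0]]
wrist_force: [0.1, -1.1, -0.6]
gripper_width: 0.998
gripper_force: 0.0
```

Call:
{"name": "servo_tool", "arguments": {"slide": [[0,0,0.009],[0,0,0.016],[0,0,0.022],[0,0,0.0255],[0,0,0.0265]], "spin": [0,0,0,0,0], "grip": [0,0,0,0,0]}}

```text
time_s: 22.07
tcp_pos: [0.5121, 0.1415, 0.0533]
ee_rot: [[-1.0, -0.0, 0.001], [-0.0, 1.0, 0.0], [-0.001, 0.0, -1.0]]
wrist_force: [-0.3, 0.5, 0.4]
gripper_width: 1.0
gripper_force: 0.0
```

Call:
{"name": "servo_tool", "arguments": {"slide": [[0,0,0],[0,0,0],[0,0,0],[0,0,0],[0,0,0]], "spin": [0,0,0,0,0], "grip": [0.2,0.4,0.6,0.8,1]}}

```text
time_s: 22.48
tcp_pos: [0.5119, 0.1417, 0.0534]
ee_rot: [[-1.0, -0.001, 0.001], [-0.001, 1.0, 0.0], [-0.001, 0.0, -1.0]]
wrist_force: [-1.1, 0.8, -0.3]
gripper_width: 0.703
gripper_force: 0.0
```

Call:
{"name": "servo_tool", "arguments": {"slide": [[0,0,0],[0,0,0],[0,0,0],[0,0,0],[0,0,0]], "spin": [0,0,0,0,0], "grip": [1,1,1,1,1]}}

```text
time_s: 22.9
tcp_pos: [0.5118, 0.1415, 0.0531]
ee_rot: [[-1.0, -0.001, -0.0], [-0.001, 1.0, -0.0], [0.0, -0.0, -1.0]]
wrist_force: [-0.1, -0.3, 0.8]
gripper_width: 0.463
gripper_force: 30.0
```

Call:
{"name": "servo_tool", "arguments": {"slide": [[0,0,-0.015],[0,0,-0.045],[0,0,-0.08],[0,0,-0.115],[0,0,-0.15]], "spin": [0,0,0,0,0], "grip": [1,1,1,1,1]}}

```text
time_s: 23.32
tcp_pos: [0.5112, 0.1413, 0.2043]
ee_rot: [[-1.0, -0.001, -0.001], [-0.001, 1.0, -0.0], [0.001, -0.0, -1.0]]
wrist_force: [1.1, 0.7, -0.2]
gripper_width: 0.465
gripper_force: 30.0
```

Call:
{"name": "servo_tool", "arguments": {"slide": [[0.006,-0.03,0],[0.013,-0.068,0],[0.02,-0.107,0],[0.028,-0.146,0],[0.036,-0.185,0]], "spin": [0,0,0,0,0], "grip": [1,1,1,1,1]}}

```text
time_s: 23.73
tcp_pos: [0.4749, -0.0449, 0.2029]
ee_rot: [[-1.0, -0.002, -0.0], [-0.002, 1.0, 0.0], [0.0, 0.0, -1.0]]
wrist_force: [0.9, -0.3, -1.3]
gripper_width: 0.467
gripper_force: 30.0
```

Call:
{"name": "servo_tool", "arguments": {"slide": [[0.008,-0.039,0],[0.016,-0.078,0],[0.023,-0.117,0],[0.03,-0.153,0],[0.036,-0.185,0]], "spin": [0,0,0,0,0], "grip": [1,1,1,1,1]}}

```text
time_s: 24.15
tcp_pos: [0.439, -0.2304, 0.2029]
ee_rot: [[-1.0, 0.0, -0.0], [0.0, 1.0, 0.0], [0.0, 0.0, -1.0]]
wrist_force: [0.5, -0.2, -0.3]
gripper_width: 0.464
gripper_force: 30.0
```

Call:
{"name": "servo_tool", "arguments": {"slide": [[0.003,-0.01,0],[0.003,-0.013,0],[0.003,-0.013,0],[0.003,-0.013,0],[0.003,-0.013,0]], "spin": [-5,-11,-18,-24,-30], "grip": [1,1,1,1,1]}}

```text
time_s: 24.57
tcp_pos: [0.4366, -0.2417, 0.2026]
ee_rot: [[-0.863, -0.504, -0.001], [-0.504, 0.863, 0.001], [0.0, 0.001, -1.0]]
wrist_force: [-0.6, -0.2, -1.1]
gripper_width: 0.463
gripper_force: 30.0
```

Call:
{"name": "servo_tool", "arguments": {"slide": [[0,0,0],[0,0,0],[0,0,0],[0,0,0],[0,0,0]], "spin": [-7,-14,-21,-26,-30], "grip": [1,1,1,1,1]}}

```text
time_s: 24.98
tcp_pos: [0.4368, -0.2413, 0.2026]
ee_rot: [[-0.496, -0.868, -0.001], [-0.868, 0.496, 0.001], [-0.0, 0.001, -1.0]]
wrist_force: [1.0, -0.6, -0.6]
gripper_width: 0.467
gripper_force: 30.0
```

```bash
python3 - <<'E'
from h import *
print(sense()["tcp_pos"],sense()["ee_rot"][:,1])
P,d=cloud("scene");cv2.imwrite("pics/s3.png",cv2.resize(d["pixels"][80:260,250:470],(880//2*2-80,655-60)))
w=sense();d=capture("wrist");cv2.imwrite("pics/w3.png",d["pixels"])
for c in("scene","top","wrist"):
    if c=="top":capture("top")
    print(c,[(np.round(r["point"],4).tolist(),round(r["conf"],2)) for r in tip_of("salt_shaker",c)[:2]])
E
```

```text
[ 0.43678217 -0.24133643  0.20263231] [-8.68349315e-01  4.95952404e-01  8.25190266e-04]
scene [([0.4352, -0.241, 0.143], 0.48)]
top []
wrist [([0.4404, -0.2399, 0.151], 0.74)]
```

View pics/s3.png

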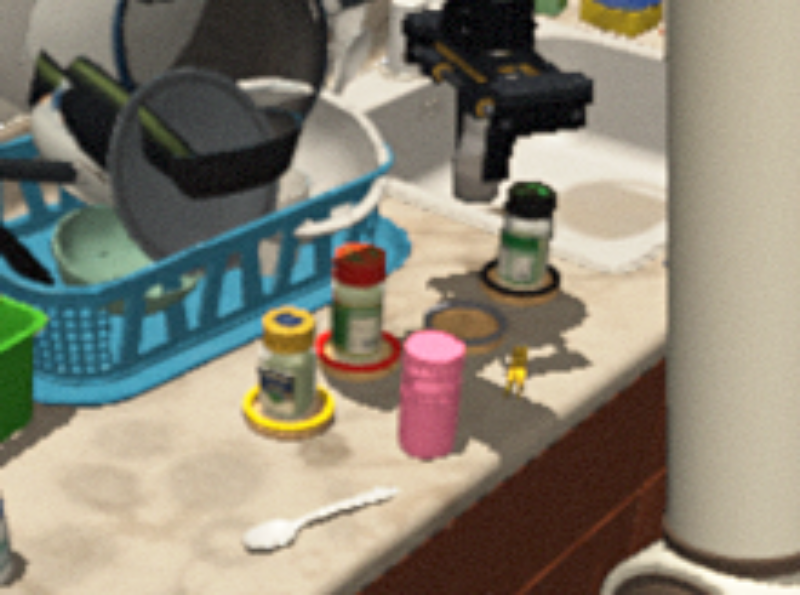

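The crop shows the three jars standing in their matching rims, with the shaker held upright at (480,165). I want to check which way the gripper body lies before lowering it between the neighbours.

```bash
python3 - <<'E'
from h import *
s=sense();R=s["ee_rot"];p=s["tcp_pos"]
for c in("scene","top"):
    P,d=cloud(c);L=(P-p)@R
    for a,b in((-.07,-.03),(-.1,-.07),(-.14,-.1),(-.2,-.14)):
        q=L[(L[...,2]>a)&(L[...,2]<b)&(np.hypot(L[...,0],L[...,1])<.16)]
        if len(q): print(c,a,b,len(q),"x",np.percentile(q[:,0],[1,99]).round(3),"y",np.percentile(q[:,1],[1,99]).round(3))
E
```

```text
scene -0.07 -0.03 425 x [-0.04   0.033] y [-0.083  0.089]
scene -0.1 -0.07 740 x [-0.039  0.033] y [-0.089  0.096]
scene -0.14 -0.1 331 x [-0.039  0.026] y [-0.049  0.019]
scene -0.2 -0.14 633 x [-0.042  0.031] y [-0.042  0.041]
top -0.07 -0.03 219 x [-0.037  0.038] y [0.011 0.083]
top -0.1 -0.07 545 x [-0.036  0.037] y [-0.094  0.093]
top -0.2 -0.14 70 x [-0.023  0.026] y [0.026 0.039]
```

The body's long side runs along tool y, as assumed, so it is safe to lower.

Call:
{"name": "servo_tool", "arguments": {"slide": [[0,0,0.03],[0,0,0.065],[0,0,0.095],[0,0,0.115],[0,0,0.124]], "spin": [0,0,0,0,0], "grip": [1,1,1,1,1]}}

```text
time_s: 25.8
tcp_pos: [0.4353, -0.2411, 0.0762]
ee_rot: [[-0.5, -0.866, -0.005], [-0.866, 0.5, 0.001], [0.001, 0.005, -1.0]]
wrist_force: [-0.9, 1.4, -0.4]
gripper_width: 0.467
gripper_force: 30.0
```

Call:
{"name": "servo_tool", "arguments": {"slide": [[0,0,0.002],[0,0,0.007],[0,0,0.013],[0,0,0.0185],[0,0,0.0195]], "spin": [0,0,0,0,0], "grip": [1,1,1,1,1]}}

```text
time_s: 26.22
tcp_pos: [0.4371, -0.2415, 0.0594]
ee_rot: [[-0.5, -0.866, 0.0], [-0.866, 0.5, 0.0], [-0.0, -0.0, -1.0]]
wrist_force: [1.4, 0.3, -1.6]
gripper_width: 0.467
gripper_force: 30.0
```

Call:
{"name": "servo_tool", "arguments": {"slide": [[0,0,0.001],[0,0,0.002],[0,0,0.002],[0,0,0.002],[0,0,0.002]], "spin": [0,0,0,0,0], "grip": [1,1,1,1,1]}}

```text
time_s: 26.63
tcp_pos: [0.4374, -0.2416, 0.0581]
ee_rot: [[-0.499, -0.866, 0.001], [-0.866, 0.499, -0.0], [-0.0, -0.001, -1.0]]
wrist_force: [-0.3, 0.8, 3.9]
gripper_width: 0.464
gripper_force: 30.0
```

Call:
{"name": "servo_tool", "arguments": {"slide": [[0,0,0],[0,0,0],[0,0,0],[0,0,0],[0,0,0]], "spin": [0,0,0,0,0], "grip": [0.5,0.4,0.3,0.15,0]}}

```text
time_s: 27.05
tcp_pos: [0.437, -0.2415, 0.0574]
ee_rot: [[-0.499, -0.866, -0.0], [-0.866, 0.499, 0.0], [0.0, 0.0, -1.0]]
wrist_force: [0.8, 0.8, -0.7]
gripper_width: 0.718
gripper_force: 0.0
```

Call:
{"name": "servo_tool", "arguments": {"slide": [[0,0,0],[0,0,-0.03],[0,0,-0.07],[0,0,-0.11],[0,0,-0.15]], "spin": [0,0,0,0,0], "grip": [0,0,0,0,0]}}

```text
time_s: 27.47
tcp_pos: [0.4366, -0.2414, 0.2091]
ee_rot: [[-0.499, -0.866, -0.001], [-0.866, 0.499, 0.0], [0.0, 0.001, -1.0]]
wrist_force: [1.9, -0.8, -0.8]
gripper_width: 0.988
gripper_force: 0.0
```

Call:
{"name": "servo_tool", "arguments": {"slide": [[0.02,0,-0.03],[0.05,0,-0.05],[0.085,0,-0.05],[0.12,0,-0.05],[0.14,0,-0.05]], "spin": [0,0,0,0,0], "grip": [0,0,0,0,0]}}

```text
time_s: 27.88
tcp_pos: [0.3657, -0.3646, 0.2581]
ee_rot: [[-0.501, -0.866, 0.001], [-0.866, 0.501, -0.001], [0.0, -0.001, -1.0]]
wrist_force: [0.6, -0.8, -0.1]
gripper_width: 1.003
gripper_force: 0.0
```

Call:
{"name": "servo_tool", "arguments": {"slide": [[0.035,0,0],[0.07,0,0],[0.1,0,0],[0.11,0,0],[0.11,0,0]], "spin": [0,0,0,0,0], "grip": [0,0,0,0,0]}}

```text
time_s: 28.3
tcp_pos: [0.3109, -0.4596, 0.2569]
ee_rot: [[-0.503, -0.865, -0.001], [-0.865, 0.503, 0.001], [-0.0, 0.001, -1.0]]
wrist_force: [0.0, -0.1, 0.1]
gripper_width: 0.995
gripper_force: 0.0
```

```bash
python3 chk.py jar_yellow:holder_yellow jar_black:holder_black jar_red:holder_red salt_shaker:holder_grey pill: tin: pink:; python3 - <<'E'
from h import *
d=capture("scene");cv2.imwrite("pics/s4.png",cv2.resize(d["pixels"][130:310,220:440],(780,590)))
E
```

```text
[ 0.31213392 -0.4578548   0.2571721 ]
jar_yellow 145 ((0.4673772156238556, -0.040188297629356384), 0.020846372470259666) [ 0.4669 -0.0406  0.1015]
jar_yellow 134 ((0.4675742983818054, -0.0378357470035553), 0.022767098620533943) [ 0.464  -0.0335  0.101 ]
jar_black 173 ((0.4489491283893585, -0.3468466103076935), 0.022690050303936005) [ 0.4484 -0.3461  0.11  ]
jar_black 107 ((0.44798487424850464, -0.34292805194854736), 0.024025622755289078) [ 0.4458 -0.3386  0.1095]
jar_red 169 ((0.48090630769729614, -0.1453516036272049), 0.022459695115685463) [ 0.4806 -0.1452  0.1143]
jar_red 130 ((0.48172682523727417, -0.14166051149368286), 0.02394537627696991) [ 0.4776 -0.138   0.1138]
salt_shaker 71 ((0.4364902973175049, -0.24107396602630615), 0.01591038890182972) [ 0.4375 -0.2402  0.0921]
salt_shaker 53 ((0.43554532527923584, -0.23448380827903748), 0.014575839042663574) [ 0.4343 -0.2325  0.0917]
pill 158 ((0.49691230058670044, 0.25418299436569214), 0.023605674505233765) [0.4957 0.2546 0.0807]
pill 208 ((0.49515417218208313, 0.25856325030326843), 0.022760048508644104) [0.4918 0.2615 0.0809]
tin 259 ((0.474952757358551, 0.37053200602531433), 0.0295513104647398) [0.4754 0.3698 0.0692]
tin few 0
pink 170 ((0.3578566312789917, -0.080754354596138), 0.022380078211426735) [ 0.3575 -0.0804  0.1052]
pink 158 ((0.3579338788986206, -0.07681207358837128), 0.023982219398021698) [ 0.3546 -0.0735  0.1046]
```

View pics/s4.png

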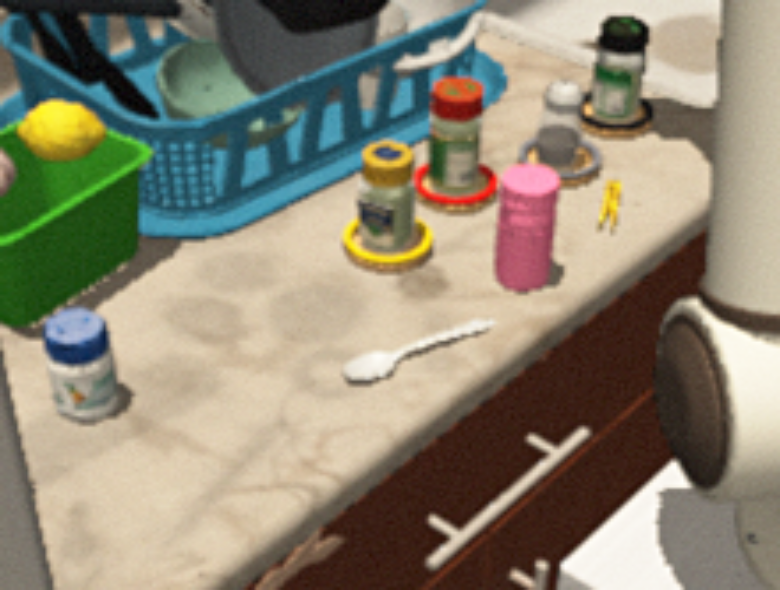

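All four stand upright in their matching rims: yellow (387,205), red (456,140), shaker (560,130) and black (618,75). The pill bottle (80,365), the tin and the pink jar have not moved.

```bash
python3 -c "
from station import *
print(finish_job())"
```

```text
the job is handed in; nothing more can be done
None
```

The three jars and the salt shaker are standing upright in their matching holders, and the pill bottle, teal tin and pink look-alike were not moved; the job was handed in at about 28 s.

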